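# Check the gap of the paper press with a taper feeler

### The job

Turn the red knob on top of the small paper press clockwise until it clicks past its detent, which brings the upper plate down to its working height. Then pick up the orange-handled feeler gauge and slide its blade, straight and level, into the gap between the two plates until it drags snugly on both, without forcing it or prising the upper plate up. Finish still holding the gauge there, in the gap at that depth, and leave the bowl, the jar and the wooden slipcase alone.

Things in the scene. Friction and masses are not known exactly. Their poses are not given: they have to be found in the camera images.
- press: fixed green bench press, base 200 x 190 x 38 mm, two steel columns, a bridge across the top (underside 138 mm, top 162 mm above the table). Its origin is on the table; its x axis points into the gap from the open front (mouth), z up. Mouth edge at x = -60 mm; base from x = -85 to +115 mm; the columns stand at x = 20, y = -78 and +78 mm; the bridge spans x = -8 to 48 mm
- press_mouth (a point): middle of the mouth's edge, fixed on the press at the nominal height of the lower plate's top, 70 mm above the table; axes as the press: x points into the gap. The gap runs 125 mm deep and 120 mm wide behind it; in front of it both plates flare open by 30 degrees over about 15 mm
- bed: fixed steel lower plate, 130 x 120 mm; its origin is 40 mm below its flat top, on the press's centre; axes as the press. Its top lies 68.3 to 71.7 mm above the table
- knob (a joint): the red knob's turn in rad, growing clockwise seen from above; 0 is the parked click, 1.2 the working click, the hump of the detent is at 0.6 and takes about 0.2 N m to pass; end stop 1.3. It turns about the vertical axis and settles by itself into the nearest click when let go
- knob_grip (a point): middle of the knob's upright bar grip, on its axis, at the height to grip; the bar is about 48 mm long and at joint value 0 lies along the press's x axis, so that fingers pinch it across, along the press's y axis
- platen (a joint): how far the blue upper plate is lifted against its springs, m: 0 at rest. The plate hangs 6 mm higher until the knob is at its working click (too high for the blade to touch both); then the gap at rest is about 3.5 to 7.1 mm. The springs press down with about 4 N as soon as it is lifted at all, 3 N more for each mm of lift
- platen_lip (a point): middle of the lower front edge of the upper plate, straight above the mouth edge; moves with the plate
- gauge_grip (a point): centre of the gauge's orange handle, a block 44 (x) x 24 (y) x 40 (z) mm standing on the table, 0.1 kg; x points along the blade towards its tip, z up. Pinch it across y
- blade: the gauge's steel blade, a taper 70 mm long and 26 mm wide, 2 mm thick at the tip and 9 mm at the handle (its underside flat, 0.1 mm thicker per mm). Origin at its root on the underside, 22 mm ahead of the handle's centre and 2 mm below it. It pivots up and down a little (7 degrees, lightly sprung to level) at the handle
- blade_tip (a point): middle of the blade's tip, 92 mm ahead of the handle's centre and 1 mm below it when the blade is level; x along the blade
- gauge: the whole gauge, handle with blade; origin under the handle's centre (20 mm below it), axes as gauge_grip
- bowl: bystander: steel bowl, 110 mm wide, 45 mm high; origin under its centre
- jar: bystander: clear jar with white lid, 56 mm wide, 70 mm high; origin under its centre
- slipcase: bystander: wooden slipcase 45 x 110 x 26 mm; origin under its centre
Things that resemble listed ones, but are neither listed nor needed, are in the scene too. What is shaped like the gauge but black or turquoise is not meant.

How it is judged:
By the outcome, as a careful person would: the job done as asked, in the order asked, and still so for the second after the job is handed in, while the arm keeps its last pose, push and grip.
It also fails if it takes over 64 s, if anything falls off the work surface, if the arm or the gripper's body presses on something with over 40 N, if the wrist force passes 120 N, or if a joint passes its speed limit or range.

### The arm

A 7-joint arm with a two-finger parallel gripper is mounted at the origin on the work surface. World frame = base frame: x ahead of the robot, y to its left, z up, the work surface at z = 0. Lengths are in m, angles in degrees, forces in N, time in s.
With the tool pointing down it reaches from about 0.4 to 0.9 m from the base axis. Payload 5.5 kg.
Tool frame: the origin (TCP) lies midway between the tips of the shut fingers; the grasp point (between the pads) lies behind it (env.grip_depth is the z of the grasp point in the tool frame, in m); z points along the fingers, x is the direction in which the jaws open and shut, and the axes are right-handed (so a half turn about z gives the same grasp; the last joint's range is limited). The gripper opens to 92 mm and grips with 3 to 60 N. Pads are 19 mm wide; open, the fingers measure 130 mm over their backs; the gripper's body (75 mm by 190 mm) begins 47 mm behind the grasp point.
Start: joints at [90.825, 28.699, -24.465, 88.831, 12.651, 65.22, -12.049], TCP at [0.16, -0.63, 0.227] pointing down, gripper open.
Joint ranges: [-164.97, 164.97], [-17.58, 116.51], [-87.97, 89.64], [11.32, 138.91], [-80.73, 260.73], [10.89, 115.49], [-147.41, 147.41]. Speed limits (degrees/s): [147.25, 147.25, 180, 180, 180, 180, 180].

### API

Orientations are given as a 3x3 rotation matrix whose columns are the frame's x, y, z axes.
In Python, from cell import env, gripper_to, solve_ik, eyes, order, read_t, read_qpos, read_joint_vel, read_tau, read_eef_pos, read_orientation, read_ft_force, read_ft_torque, read_grip_width gives the robot as it stands. Calls block until the motion is done:
- env.reach(position, orientation): joint-space move of the TCP to a pose.
- env.move_l(position, rotation=None, v=0.15, stop_force=None): straight line of the TCP; rotation=None keeps the orientation; v is the mean speed in m/s. With stop_force (N) it stops when the force on the tool has changed by that much, and returns True; else False.
- env.set_joints(angles): joint-space move.
- gripper_to(opening, newtons=None): finger opening in m; newtons is the grip in N (None keeps the last); returns when the fingers have stopped.
- env.pause(seconds).
- solve_ik(position, orientation): joint angles nearest the present ones, or None.
- eyes.camera(name): name is "scene" or "top" or "wrist"; returns a dict with "img" (400x640x3 uint8, red, green, blue), "depth" (400x640 float32, m along the optical axis (not along the pixel's ray), 0 where there is no reading), "fx", "fy", "cx", "cy" (pixels), "position" and "orientation" of the camera in the world; the wrist camera has in their place "hand_eye" (4x4, takes a point from camera to tool coordinates, whose origin is the TCP and whose axes are the tool frame's). Camera axes: x right, y down, z forward; pixel columns grow to the right and rows downward; lengths in m; the calibration is good to about 2 mm. A picture is of the moment at which its call begins: read the wrist's pose just before it.
A pose or a line that the arm cannot do raises env.Unreachable and nothing moves.
- order.job_done(): hands the job in, once; it reports no verdict.
Trained networks look in the newest picture that a camera, given by its name, has taken for a name from the list of things; names that differ only in an ending like _2 or _b are one class to them, and where a whole thing is asked for, a point or a joint stands for the part that bears it (a point fixed in the world has none). Each returns a list of dicts, best first, with "p" (0 to 1); they miss things now and then, are a little off and sometimes report something else, mostly with a low value. They report only what shows in the picture. A call takes as long as a camera call. They do not tell look-alikes from the thing itself.
- eyes.find_in(camera, query): "xy" ([column, row] in pixels, amid what is visible of it).
- eyes.silhouettes(camera, query): "mask" (400x640 bool, what is visible of it) and "xy" ([column, row] in pixels, amid what is visible of it).
Readings, each from a call of its own:
- read_t(): time.
- read_qpos(): joint angles.
- read_joint_vel(): joint speeds.
- read_tau(): joint torques, N m.
- read_eef_pos(): TCP position.
- read_orientation(): TCP orientation.
- read_ft_force(): force on the tool from outside, world axes, zero at the start.
- read_ft_torque(): the same for the moment, N m.
- read_grip_width(): finger opening in m.
Only numpy, scipy, OpenCV 4.12 (cv2) and the standard library are available. Lean on these libraries where they do the work, as an engineer would, in place of code of your own. Each camera call takes 0.05 s, during which the arm holds its last target.

## Working session

There is one attempt and no reset: what is moved stays moved. The work goes in short steps, each a Python script; the robot and the scene stay as the last script left them, time stands still between calls to the robot, and variables do not carry over. Pictures are saved under pics/ and viewed, and the job is handed in when it is done.

```bash
ls; mkdir -p pics
cat > h.py <<'E'
import numpy as np, cv2
from cell import *
def snap(n,f=None):
    if n=='wrist':
        p=np.array(read_eef_pos());R=np.array(read_orientation())
    c=eyes.camera(n)
    if n=='wrist':
        T=np.eye(4);T[:3,:3]=R;T[:3,3]=p
        M=T@np.array(c['hand_eye']);c['position']=M[:3,3];c['orientation']=M[:3,:3]
    if f: cv2.imwrite('pics/'+f,c['img'][:,:,::-1])
    return c
def cloud(c):
    d=c['depth'];v,u=np.mgrid[:d.shape[0],:d.shape[1]]
    P=np.stack([(u-c['cx'])/c['fx']*d,(v-c['cy'])/c['fy']*d,d],-1)
    W=P@np.array(c['orientation']).T+np.array(c['position']);W[d==0]=np.nan
    return W
def proj(c,X):
    q=(np.atleast_2d(X)-c['position'])@np.array(c['orientation'])
    return np.c_[q[:,0]/q[:,2]*c['fx']+c['cx'],q[:,1]/q[:,2]*c['fy']+c['cy']]
E
python3 - <<'E'
from h import *
print(read_t(),env.grip_depth)
for n in('scene','top','wrist'):
    c=snap(n,n+'0.png');print(n,np.round(c['position'],3),np.round(c['orientation'],2).tolist(),c['fx'])
    if n!='wrist' :
      W=cloud(c)
      np.save(n+'W.npy',W)
      for q in('press','gauge','knob','bed','platen','blade','gauge_grip','blade_tip','press_mouth','knob_grip','platen_lip','bowl','jar','slipcase'):
        try:
          for r in eyes.find_in(n,q)[:4]:
            u,v=map(int,r['xy']);print(q,round(r['p'],2),u,v,np.round(W[v,u],3))
        except Exception as e: print(q,e)
print(read_t())
E
```

```text
pics
0.0 -0.0188
scene [1.017 0.818 0.952] [[-0.85, 0.31, -0.41], [0.52, 0.54, -0.67], [0.01, -0.78, -0.62]] 473.9047200955962
press 0.86 292 287 [0.671 0.163 0.116]
press 0.37 317 279 [0.63  0.206 0.161]
gauge 0.77 314 205 [ 0.418 -0.156  0.038]
gauge 0.74 282 185 [ 0.45  -0.306  0.031]
gauge 0.69 272 155 [ 0.398 -0.478  0.036]
gauge 0.63 309 167 [ 0.324 -0.344  0.037]
knob 0.63 296 252 [0.64  0.13  0.186]
bed 0.88 300 301 [0.656 0.174 0.069]
platen 0.84 318 282 [0.633 0.214 0.161]
blade 0.54 315 198 [ 0.388 -0.199  0.024]
blade 0.54 266 152 [ 0.399 -0.525  0.023]
blade 0.48 269 188 [ 0.492 -0.318  0.027]
blade 0.43 301 168 [ 0.339 -0.373  0.021]
gauge_grip 0.8 316 206 [ 0.417 -0.145  0.041]
gauge_grip 0.77 269 152 [ 0.399 -0.499  0.037]
gauge_grip 0.66 283 186 [ 0.446 -0.306  0.026]
gauge_grip 0.66 313 168 [ 0.318 -0.328  0.04 ]
blade_tip 0.58 302 163 [ 0.322 -0.397  0.023]
blade_tip 0.49 315 198 [ 0.388 -0.199  0.024]
blade_tip 0.41 269 182 [ 0.458 -0.387 -0.004]
blade_tip 0.38 349 174 [ 0.195 -0.285 -0.002]
press_mouth 0.93 292 287 [0.671 0.163 0.116]
knob_grip 0.87 293 251 [0.64
[... 1017 characters left out ...]
[ 0.411 -0.182  0.027]
gauge_grip 0.72 248 164 [0.584 0.132 0.094]
blade_tip 0.77 478 237 [ 0.391 -0.539  0.026]
blade_tip 0.75 408 204 [ 0.484 -0.332  0.025]
blade_tip 0.69 360 232 [ 0.4   -0.191  0.026]
blade_tip 0.63 424 255 [ 0.335 -0.38   0.025]
press_mouth 0.95 247 148 [0.615 0.124 0.167]
knob_grip 0.64 247 138 [0.633 0.118 0.205]
platen_lip 0.85 249 163 [0.587 0.129 0.097]
platen_lip 0.26 252 146 [0.621 0.111 0.167]
bowl 0.68 376 140 [ 0.678 -0.238  0.009]
bowl 0.17 250 147 [0.618 0.116 0.167]
jar 0.58 179 225 [0.411 0.326 0.068]
slipcase 0.7 175 172 [0.567 0.357 0.027]
wrist [ 0.243 -0.609  0.386] [[0.25, -0.92, -0.3], [-0.97, -0.23, -0.08], [0.0, 0.31, -0.95]] 324.2844994272174
1.55
```

View pics/scene0.png

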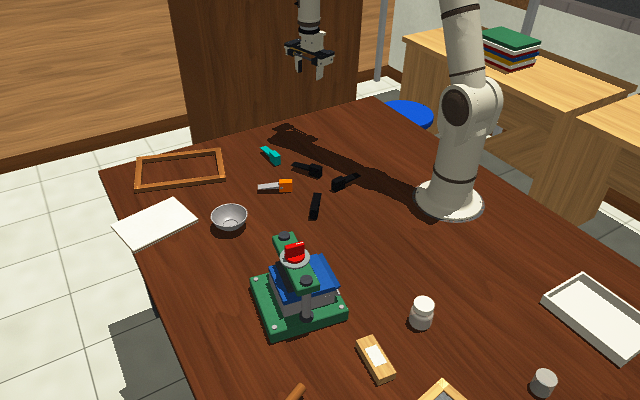

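View pics/top0.png

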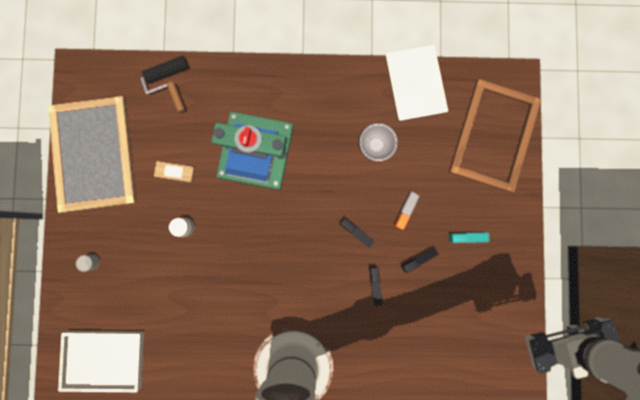

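View pics/wrist0.png

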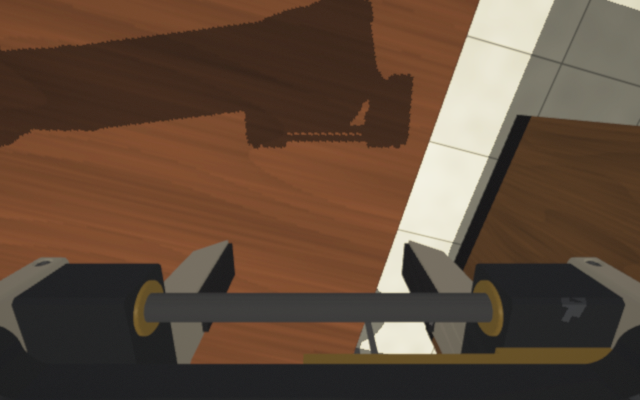

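The orange gauge is at top (403,220) with its blade pointing to (413,197). The press knob is at top (247,138), and the open mouth with the blue plate at (249,165) faces the robot. Next I'll fit the poses.

```bash
cat >> h.py <<'E'
def hsv(c): return cv2.cvtColor(c['img'],cv2.COLOR_RGB2HSV)
def msk(c,name):
    H=hsv(c);h,s,v=[H[...,i].astype(int) for i in range(3)]
    if name=='green': return (h>60)&(h<90)&(s>100)&(v>40)
    if name=='blue': return (h>100)&(h<130)&(s>120)&(v>40)
    if name=='red': return ((h<4)|(h>174))&(s>180)&(v>100)
    if name=='orange': return (h>8)&(h<20)&(s>190)&(v>170)
E
python3 - <<'E'
from h import *
t=read_t()
for n in('top','scene'):
    c=snap(n);W=cloud(c)
    def box(m,lo,hi,lab,near=None):
        P=W[m];P=P[(P[:,2]>lo)&(P[:,2]<hi)]
        if near is not None: P=P[np.linalg.norm(P[:,:2]-near,axis=1)<.2]
        if len(P)<4: print(lab,len(P));return
        r=cv2.minAreaRect((P[:,:2]*1000).astype(np.float32));print(n,lab,len(P),np.round(r[0],1),np.round(r[1],1),round(r[2],1),'z',np.round(np.nanmedian(P[:,2]),4))
    pr=np.array([.615,.12])
    box(msk(c,'green'),.028,.05,'base',pr)
    box(msk(c,'green'),.15,.175,'bridge',pr)
    box(msk(c,'blue'),.07,.12,'plat',pr)
    box(msk(c,'red'),.17,.25,'knob',pr)
    o=msk(c,'orange')
    box(o,.028,.05,'orange',np.array([.45,-.31]))
    d=np.linalg.norm(W[...,:2]-np.array([.48,-.33]),axis=-1)
    H=hsv(c);box((d<.09)&(H[...,1]<90)&(H[...,2]>100),.012,.05,'blade')
    sil=eyes.silhouettes(n,'gauge')
    for s in sil:
        m=s['mask'];print('sil',s['p'],s['xy'],m.sum(),(m&o).sum())
E
```

```text
base 0
bridge 0
top plat 963 [620.3 126.9] [118.6 141.6] 79.9 z 0.0945
top knob 146 [639.7 122.1] [37.  37.8] 24.7 z 0.1794
orange 3
top blade 209 [ 487. -337.] [26.4 69.3] 63.2 z 0.0225
sil 0.9 [374.4, 284.4] 339 0
sil 0.83 [417.6, 262.1] 366 0
sil 0.77 [355.6, 232.4] 348 0
sil 0.74 [465.4, 236.4] 338 0
scene base 1910 [638.4 126.3] [192.2 199.5] 80.0 z 0.0383
scene bridge 742 [643.7 126.2] [189.6  55. ] 79.8 z 0.1621
scene plat 1152 [620.8 128.6] [124.9 145.8] 80.1 z 0.0952
scene knob 294 [643.5 132.7] [30.3 44.8] 88.8 z 0.1892
scene orange 55 [ 436.3 -309.9] [25.7 39.5] 61.2 z 0.0409
scene blade 105 [ 480.  -335.2] [31.6 78.8] 65.1 z 0.0236
sil 0.79 [307.5, 168.6] 297 0
sil 0.62 [339.0, 182.4] 259 0
sil 0.6 [283.0, 183.5] 303 51
sil 0.48 [275.8, 155.2] 222 0
```

```bash
cat >> h.py <<'E'
YAW=np.radians(-10.)
def Rt(yaw,flip=1):
    # tool down, jaw (tool x) along +-y of frame with given yaw
    x=flip*np.array([-np.sin(yaw),np.cos(yaw),0]);z=np.array([0,0,-1.]);return np.c_[x,np.cross(z,x),z]
O=np.array([.624,.1285]);px=np.array([np.cos(YAW),np.sin(YAW)]);py=np.array([-px[1],px[0]])
def P(x,y,z): return np.r_[O+x/1000*px+y/1000*py,z]
E
python3 - <<'E'
from h import *
c=eyes.camera('wrist');print(np.round(c['hand_eye'],3))
def j(a): return None if a is None else np.round(a)
for f in(1,-1):
    print(f,'knob0',j(solve_ik(P(20,0,.18),Rt(YAW,f))))
    print(' knob1.3',j(solve_ik(P(20,0,.18),Rt(YAW-1.3,f))))
    print(' up',j(solve_ik(P(20,0,.35),Rt(YAW,f))))
    g=np.radians(62.5-90)
    print(' gauge',j(solve_ik(np.array([.444,-.312,.02]),Rt(g,f))))
    print(' ins',j(solve_ik(P(-110,0,.07),Rt(YAW,f))), j(solve_ik(P(-180,0,.1),Rt(YAW,f))))
E
```

```text
[[ 1.    -0.     0.001  0.   ]
 [ 0.     0.951  0.31  -0.085]
 [-0.001 -0.31   0.951 -0.16 ]
 [ 0.     0.     0.     1.   ]]
1 knob0 [ 18.  38. -47.  90.  30.  65.  45.]
 knob1.3 [ 30.  51. -71.  90.  49.  76. -42.]
 up [ 29.  41. -75.  78.  39.  89.  39.]
 gauge [ 69.  43. -48. 111.  44.  46.  58.]
 ins [ 24.  41. -57. 111.  44.  53.  25.] [ 34.  44. -75. 119.  51.  60.  13.]
-1 knob0 [  22.   41.  -54.   90.   35.   68. -139.]
 knob1.3 [ 31.  53. -75.  89.  52.  78. 136.]
 up [  26.   36.  -65.   78.   32.   86. -136.]
 gauge [  48.   34.  -20.  112.   18.   37. -101.]
 ins [  15.   35.  -43.  111.   32.   47. -146.] [  12.   25.  -41.  119.   23.   44. -144.]
```

Run:
```python
from h import *
env.reach(P(5,0,.30),Rt(YAW))
c=snap('wrist','w1.png');W=cloud(c);np.savez('w1.npz',W=W,img=c['img'])
def box(m,lo,hi,lab):
    Q=W[m];Q=Q[(Q[:,2]>lo)&(Q[:,2]<hi)]
    if len(Q)<4: print(lab,len(Q));return
    r=cv2.minAreaRect((Q[:,:2]*1000).astype(np.float32));
    L=(Q[:,:2]-O)@np.c_[px,py]*1000
    print(lab,len(Q),np.round(r[0],1),np.round(r[1],1),round(r[2],1),'press x',np.round(np.percentile(L[:,0],[1,50,99]),1),'y',np.round(np.percentile(L[:,1],[1,50,99]),1),'z',np.round(np.nanpercentile(Q[:,2],[2,50,98]),4))
box(msk(c,'red'),.165,.3,'red');box(msk(c,'red'),.197,.3,'redtop')
box(msk(c,'green'),.15,.175,'bridge');box(msk(c,'green'),.025,.05,'base');box(msk(c,'blue'),.08,.12,'plat')
for q in('knob_grip','platen_lip','press_mouth','knob'):
    for r in eyes.find_in('wrist',q)[:2]: u,v=map(int,r['xy']);print(q,round(r['p'],2),u,v,W[v,u])
print(read_t(),read_ft_force(),read_qpos())
```

```text
red 1951 [642.1 123.2] [44.4 45. ] 79.9 press x [-3.2 17.1 39.6] y [-23.1  -1.9  19.1] z [0.1763 0.1785 0.2087]
redtop 746 [642.2 122.5] [13.4 44.5] 80.0 press x [-3.  18.8 40.6] y [-9.3 -2.7  4. ] z [0.1994 0.2074 0.209 ]
bridge 2183 [642.7 124.5] [183.6  55. ] 80.0 press x [-8.2  0.4 43.6] y [-68.8  46.3  89.6] z [0.1573 0.1635 0.165 ]
base 3047 [636.7 124.1] [185.7 194.5] 80.1 press x [-83.6 -51.5 106.6] y [-94.4  -2.3  89.9] z [0.0379 0.0397 0.0416]
plat 6442 [587.5 132.4] [120.1  76.4] 79.7 press x [-74.6 -44.4  -4.3] y [-61.   -2.2  56.4] z [0.0898 0.0968 0.0986]
knob_grip 0.95 316 210 [0.63494885 0.12382297 0.20762727]
platen_lip 0.71 313 124 [0.57490077 0.1305323  0.09762905]
press_mouth 0.93 316 172 [0.61201323 0.12768101 0.16938691]
knob 0.97 318 210 [0.63533974 0.12542638 0.20733412]
5.1833 [-1.23233602 -0.1703386   0.82566078] [ 31.03594208  42.33548294 -74.55497148  84.22908686  40.75120115
  84.02901081  36.36884966]
```

View pics/w1.png

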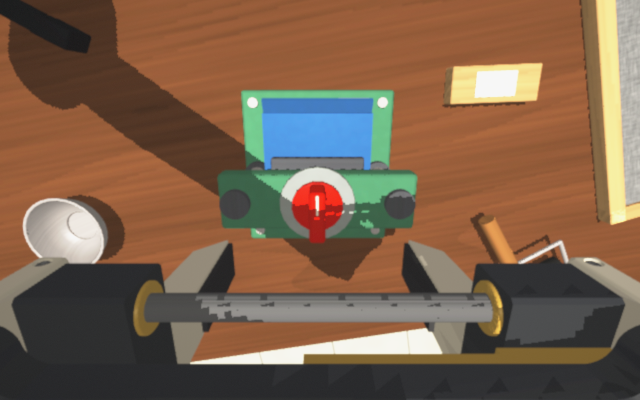

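```bash
sed -i 's/^O=np.array.*/O=np.array([.6235,.1265]);px=np.array([np.cos(YAW),np.sin(YAW)]);py=np.array([-px[1],px[0]])/' h.py
python3 - <<'E'
from h import *
gripper_to(.045,40)
env.reach(P(20,0,.23),Rt(YAW))
env.move_l(P(20,0,.1815),Rt(YAW),v=.1,stop_force=12)
print(read_t(),read_eef_pos(),read_ft_force())
gripper_to(0.0,40)
print(read_t(),read_grip_width(),read_ft_force(),read_qpos())
snap('wrist','w2.png')
try:
  for a in np.arange(.2,1.26,.2).tolist()+[1.25]:
    env.move_l(P(20,0,.1815),Rt(YAW-a))
    print(round(a,2),round(read_t(),2),np.round(read_ft_force(),1),np.round(read_ft_torque(),2),np.round(read_eef_pos(),4),np.round(read_qpos(),0))
except env.Unreachable as e: print('unreach',e)
E
```

```text
7.1083 [0.64309738 0.12316889 0.18131903] [-0.75470547 -0.55326807  0.5018988 ]
7.7083 0.013546756158696195 [-0.86608262 -0.38893894  0.68224846] [ 29.13398999  48.98582218 -69.08021527  89.59229699  46.97749343
  74.63731042  33.5147327 ]
0.2 8.11 [-0.8 -1.8  2.4] [-0.17 -0.03  0.14] [0.6432 0.1228 0.1817] [ 28.  48. -67.  90.  45.  74.  23.]
0.4 8.46 [-2.2 -2.4  4.5] [-0.45  0.2   0.12] [0.6432 0.1227 0.1817] [ 28.  46. -65.  90.  43.  72.  13.]
0.6 8.81 [-2.4 -2.9  5.5] [-0.68  0.42  0.  ] [0.6431 0.1225 0.1817] [ 27.  45. -63.  90.  42.  71.   3.]
0.8 9.16 [-3.8 -3.3  6.5] [-0.8  0.6 -0.2] [0.6429 0.1224 0.1817] [ 26.  44. -60.  90.  40.  70.  -7.]
1.0 9.51 [-4.1 -4.2  6.2] [-0.9   0.72 -0.2 ] [0.6427 0.1223 0.1817] [ 25.  43. -58.  90.  38.  69. -18.]
1.2 9.86 [-5.2 -5.7  8. ] [-0.94  0.91 -0.01] [0.6425 0.1222 0.1817] [ 23.  41. -56.  90.  36.  68. -28.]
1.25 10.11 [-4.6 -4.8  7.9] [-0.92  0.9  -0.  ] [0.6425 0.1222 0.1817] [ 23.  41. -55.  90.  36.  68. -30.]
```

View pics/w2.png

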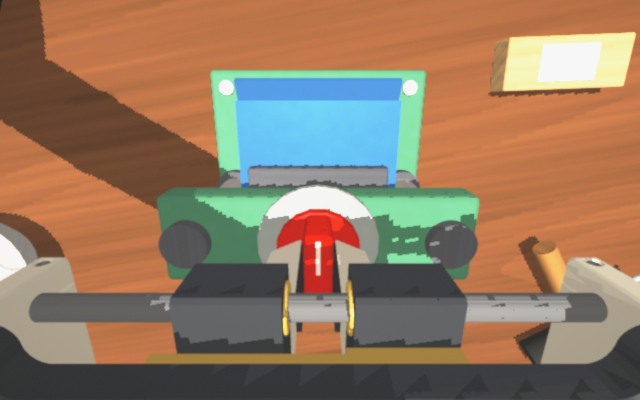

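The bar is pinched between the fingers, and the torque changed sign past 0.6 rad as expected. Now release and check.

Run:
```python
from h import *
gripper_to(.045,20)
env.move_l(P(20,0,.235),Rt(YAW-1.25),v=.15)
env.reach(P(-20,0,.29),Rt(YAW))
c=snap('wrist','w3.png');W=cloud(c);np.savez('w3.npz',W=W,img=c['img'])
def box(m,lo,hi,lab):
    Q=W[m];Q=Q[(Q[:,2]>lo)&(Q[:,2]<hi)]
    r=cv2.minAreaRect((Q[:,:2]*1000).astype(np.float32));
    L=(Q[:,:2]-O)@np.c_[px,py]*1000
    print(lab,len(Q),np.round(r[0],1),np.round(r[1],1),round(r[2],1),'press x',np.round(np.percentile(L[:,0],[1,50,99]),1),'y',np.round(np.percentile(L[:,1],[1,50,99]),1),'z',np.round(np.nanpercentile(Q[:,2],[2,50,98]),4))
box(msk(c,'red'),.197,.3,'redtop')
box(msk(c,'green'),.15,.175,'bridge');box(msk(c,'green'),.025,.05,'base');box(msk(c,'blue'),.07,.12,'plat')
print(read_t(),read_ft_force())
```

```text
redtop 866 [642.6 123.4] [14.3 44.1] 9.3 press x [ 7.1 17.5 29. ] y [-21.1  -1.6  20.9] z [0.1976 0.2071 0.2088]
bridge 295 [642.  122.8] [181.1  53.6] 80.3 press x [-8.   5.3 45.3] y [-89.7  46.   89.2] z [0.1566 0.1636 0.1652]
base 2880 [585.4 133. ] [186.2  91. ] 79.7 press x [-84.  -57.3   1.6] y [-92.1  27.6  91.9] z [0.0376 0.0397 0.0414]
plat 6309 [590.4 131.9] [119.7  82.6] 80.0 press x [-74.6 -43.7   0.9] y [-58.8  -0.4  58.3] z [0.0832 0.0906 0.0923]
12.4083 [-0.11942911 -1.25995132  0.67765593]
```

View pics/w3.png

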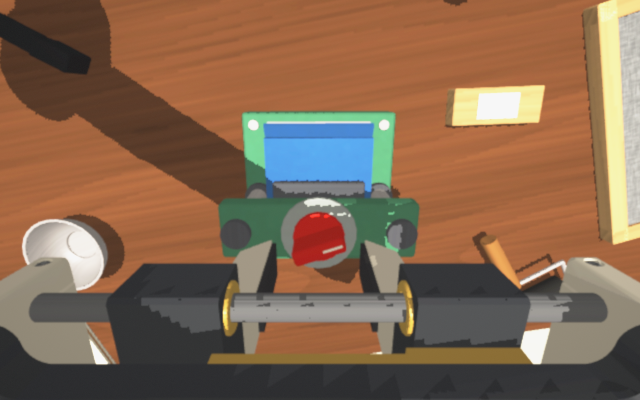

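The knob bar is turned about 70° and the plate sits 6 mm lower (0.0968 to 0.0906). Next, the gauge.

Run:
```python
from h import *
gy=np.radians(-28)
g=np.array([.440,-.312]);d=np.array([np.cos(gy),np.sin(gy)])
gripper_to(.07,20)
env.reach(np.r_[g-.01*d,.18],Rt(gy))
c=snap('wrist','w4.png');W=cloud(c);np.savez('w4.npz',W=W,img=c['img'])
H=hsv(c)
o=msk(c,'orange')
def box(m,lo,hi,lab):
    Q=W[m];Q=Q[(Q[:,2]>lo)&(Q[:,2]<hi)]
    if len(Q)<5: print(lab,len(Q)); return
    r=cv2.minAreaRect((Q[:,:2]*1000).astype(np.float32));
    print(lab,len(Q),np.round(r[0],1),np.round(r[1],1),round(r[2],1),'z',np.round(np.nanpercentile(Q[:,2],[2,50,98]),4))
box(o,.035,.06,'handle')
D=np.linalg.norm(W[...,:2]-np.array([.486,-.337]),axis=-1)
box((D<.06)&(H[...,1]<80),.012,.04,'blade')
for s in eyes.silhouettes('wrist','gauge'):
    print(s['p'],s['xy'],(s['mask']&o).sum()); box(s['mask']&~o,.012,.034,'silblade')
print(read_t(),o.sum())
```

```text
handle 1022 [ 435.  -313.3] [23.5 41.4] 63.6 z [0.0384 0.0417 0.0432]
blade 1298 [ 488.  -339.6] [25.9 67.7] 63.9 z [0.0211 0.0251 0.0288]
0.78 [421.8, 89.0] 0
silblade 2428 [ 399. -183.] [110.6  26. ] 52.0 z [0.0213 0.0253 0.0304]
0.78 [315.8, 3.2] 0
silblade 189 [ 295.8 -237.7] [32.2 15.6] 53.6 z [0.0133 0.0235 0.0331]
0.72 [206.4, 106.8] 0
silblade 2220 [ 323.3 -368.6] [ 26.5 114.2] 29.4 z [0.0174 0.0254 0.0304]
0.68 [315.4, 218.1] 1159
silblade 1289 [ 481.5 -336.4] [26.  81.7] 63.8 z [0.0211 0.0251 0.0288]
0.57 [129.2, 236.7] 0
silblade 1423 [ 390.7 -515.5] [ 26.1 115.5] 2.2 z [0.0143 0.0253 0.0318]
14.9 1211
```

View pics/w4.png

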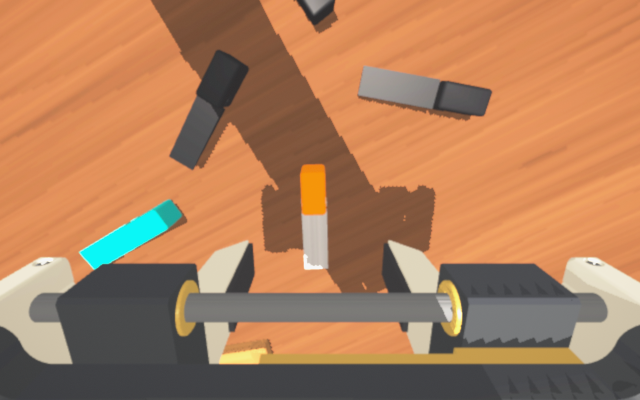

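Run:
```python
from h import *
gy=np.radians(-26.2);g=np.array([.436,-.3138])
env.reach(np.r_[g,.08],Rt(gy))
env.move_l(np.r_[g,.006],Rt(gy),v=.1,stop_force=10)
print(read_t(),read_eef_pos(),read_ft_force())
gripper_to(0,30)
print(read_t(),read_grip_width(),read_eef_pos(),read_ft_force())
zt=read_eef_pos()[2];open('zt','w').write(str(zt))
env.move_l(np.r_[g,.13],Rt(gy),v=.15)
print(read_grip_width(),read_ft_force())
env.reach(P(-190,0,.13),Rt(YAW))
c=snap('wrist','w5.png');W=cloud(c);np.savez('w5.npz',W=W,img=c['img'])
env.pause(.2)
print(read_t(),read_grip_width(),read_eef_pos(),read_qpos())
for i in range(5): print(np.round(read_ft_force(),3)); env.pause(.05)
s=snap('scene','s5.png')
```

```text
16.275 [ 0.43650631 -0.31376021  0.00641401] [ 0.55501602 -0.20631232 -0.49999937]
17.0667 0.02380298367421403 [ 0.43599099 -0.31378289  0.00601657] [-0.19071811 -0.60241106  0.81495118]
0.02412222311038643 [-0.83504001  0.44737578 -2.13493499]
20.0167 0.023371630142140616 [0.43673382 0.15875713 0.12991027] [ 33.27317728  34.87110375 -71.256423   118.72015477  40.60975917
  56.26696269  20.17806596]
[-0.338 -0.378 -0.887]
[ 0.377 -0.461 -1.248]
[ 0.588 -0.111 -0.685]
[ 0.528 -0.732 -0.947]
[-0.773 -0.962 -1.738]
```

View pics/w5.png

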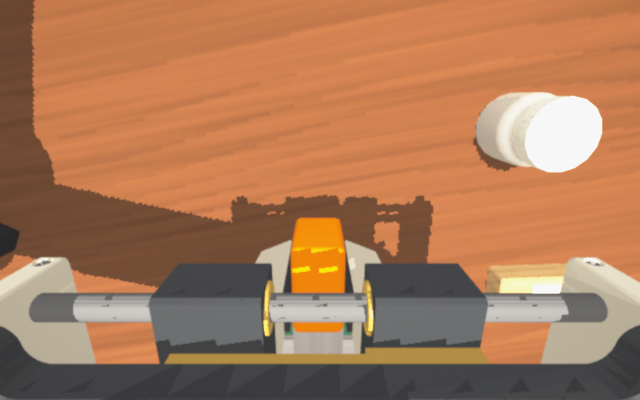

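View pics/s5.png

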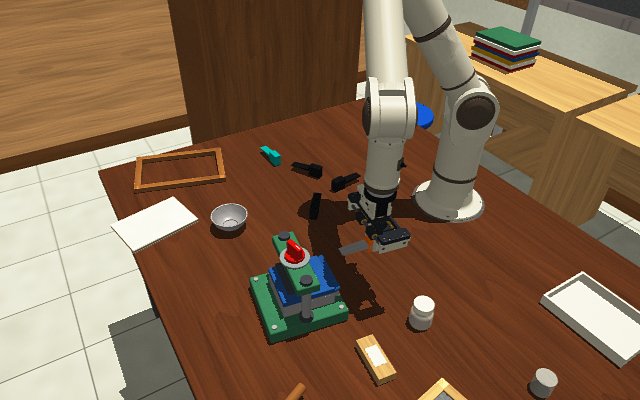

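```bash
cat >> h.py <<'E'
def F(n=8,dt=.02):
    a=[]
    for i in range(n): a.append(read_ft_force()); env.pause(dt)
    f=np.mean(a,0); return np.r_[f[:2]@px,f[:2]@py,f[2]]
E
python3 - <<'E'
from h import *
d=np.load('w5.npz');W=d['W'];c={'img':d['img']}
o=msk(c,'orange');Q=W[o];L=(Q[:,:2]-O)@np.c_[px,py]*1000
k=(Q[:,2]>.155)&(Q[:,2]<.18);print(k.sum(),np.percentile(L[k,0],[1,50,99]),np.percentile(L[k,1],[1,50,99]),np.percentile(Q[k,2],[5,50,95]))
t=read_t();print(np.round([read_ft_force() for i in range(4)],2),read_t()-t)
# scene: blade top
s=snap('scene');W=cloud(s);H=hsv(s);L=(W[...,:2]-O)@np.c_[px,py]*1000
m=(L[...,0]>-165)&(L[...,0]<-90)&(abs(L[...,1])<25)&(W[...,2]>.11)&(H[...,1]<80)
Q=np.c_[L[m],W[m][:,2]*1000]
for a in range(-165,-90,10):
    k=(Q[:,0]>=a)&(Q[:,0]<a+10)
    if k.sum(): print(a,k.sum(),np.round(np.median(Q[k],0),1),np.round(np.percentile(Q[k,1],[5,95]),1))
print(Q[:,0].max())
E
```

```text
2798 [-211.25536397 -199.97240872 -169.67073542] [-12.3615779   -0.7972393   10.55571485] [0.15804827 0.16523714 0.16629262]
[[-0.13  0.75 -0.91]
 [-0.13  0.75 -0.91]
 [-0.13  0.75 -0.91]
 [-0.13  0.75 -0.91]] 0.0
-165 614 [-159.    15.9  384.8] [-20.   24.5]
-155 509 [-153.     4.8  399.5] [-15.3  20.8]
-145 185 [-139.3   12.2  503.7] [-10.5  23.9]
-135 53 [-132.5    4.3  148.1] [-9.5 13.9]
-125 33 [-120.2    3.1  146.9] [-9.8 12.3]
-115 37 [-109.8    1.2  145.2] [-10.7  11.9]
-105 22 [-100.9    1.9  144.1] [-9.6 13.4]
-98.32839452826302
```

Run:
```python
from h import *
R=Rt(YAW)
env.move_l(P(-190,0,.0585),R,v=.12)
env.pause(.2);print('free',np.round(F(12),2))
r=env.move_l(P(-147,0,.0585),R,v=.04,stop_force=5)
print(r,read_t(),read_eef_pos(),np.round(F(12),2))
z=.0585
for i in range(24):
    z-=.0005
    env.move_l(P(-147,0,z),R,v=.02)
    f=F(6);print(round(z*1000,2),round(read_eef_pos()[2]*1000,2),np.round(f,2))
    if f[2]>2.2: break
print(read_t())
```

```text
free [ 0.17 -0.17 -1.58]
False 22.7333 [0.47846289 0.15209808 0.05849157] [ 0.02 -0.03 -1.27]
58.0 58.0 [-0.23 -0.01 -0.88]
57.5 57.51 [-0.28  0.25 -1.24]
57.0 57.01 [-0.3   0.18 -0.93]
56.5 56.53 [ 0.12 -0.13 -0.77]
56.0 56.02 [ 0.64 -0.1  -0.31]
55.5 55.52 [ 0.36  0.07 -0.58]
55.0 55.01 [ 0.46  0.04 -0.4 ]
54.5 54.52 [ 0.59  0.02 -0.29]
54.0 54.02 [ 0.68  0.28 -0.29]
53.5 53.51 [ 0.56 -0.32 -0.1 ]
53.0 53.02 [ 0.81  0.08 -0.07]
52.5 52.52 [ 0.95 -0.28 -0.06]
52.0 52.01 [ 0.76 -0.08  0.15]
51.5 51.52 [0.28 0.01 0.43]
51.0 51.02 [1.26 0.14 0.44]
50.5 50.54 [1.03 0.05 1.25]
50.0 50.16 [ 0.16 -0.69  3.65]
28.8833
```

Run:
```python
from h import *
R=Rt(YAW);Z=.0584
env.move_l(P(-147,0,Z),R,v=.04);env.pause(.1)
f0=F(12);print('base',np.round(f0,2))
x=-147;hist=[]
while x<-100:
    x+=1.5
    env.move_l(P(x,0,Z),R,v=.02)
    f=F(6);hist.append(f[0])
    e=read_eef_pos();ex=(np.array(e[:2])-O)@px*1000
    print(round(x,1),round(ex,2),round(e[2]*1000,2),np.round(f,2))
    if np.mean(hist[-2:])<f0[0]-1.2 and len(hist)>1: break
print(read_t(),read_grip_width())
```

```text
base [ 0.06  0.06 -1.19]
-145.5 -145.41 58.39 [ 0.3  -0.07 -1.1 ]
-144.0 -143.93 58.41 [ 0.12  0.04 -1.58]
-142.5 -142.49 58.38 [ 0.12 -0.02 -1.46]
-141.0 -140.95 58.41 [-0.11  0.07 -1.2 ]
-139.5 -139.46 58.39 [ 0.03  0.11 -1.01]
-138.0 -137.97 58.39 [-0.04 -0.07 -0.88]
-136.5 -136.43 58.41 [-0.29 -0.01 -1.28]
-135.0 -134.95 58.39 [ 0.5  -0.28 -1.08]
-133.5 -133.45 58.4 [ 0.05  0.01 -1.31]
-132.0 -131.96 58.4 [ 0.22  0.16 -1.23]
-130.5 -130.42 58.42 [ 0.26 -0.23 -1.21]
-129.0 -128.95 58.4 [ 0.57  0.36 -1.42]
-127.5 -127.33 58.42 [ 0.53  0.12 -1.14]
-126.0 -126.25 58.33 [-1.37  0.14 -0.99]
-124.5 -125.2 58.18 [-3.65 -0.11 -1.12]
34.7917 0.02349183074593576
```

Run:
```python
from h import *
R=Rt(YAW)
print(np.round(F(10),2))
c=snap('wrist','w6.png');W=cloud(c)
Q=W[msk(c,'blue')];Q=Q[(Q[:,2]>.07)&(Q[:,2]<.12)];print('plat z',len(Q),np.percentile(Q[:,2],[2,50,98]) if len(Q) else '')
o=msk(c,'orange');Q=W[o];L=(Q[:,:2]-O)@np.c_[px,py]*1000;k=(Q[:,2]>.08)&(Q[:,2]<.11);print('handle',np.percentile(L[k,0],[1,99]),np.percentile(L[k,1],[1,99]),np.median(Q[k,2]))
s=snap('scene');im=s['img'][215:345,230:430];cv2.imwrite('pics/s6.png',cv2.resize(im,None,fx=4,fy=4,interpolation=cv2.INTER_CUBIC)[:,:,::-1])
W=cloud(s);Q=W[msk(s,'blue')];Q=Q[(Q[:,2]>.07)&(Q[:,2]<.12)&(abs(Q[:,0]-.62)<.1)];print('plat scene',np.percentile(Q[:,2],[2,50,98]))
e=read_eef_pos();print(read_t(),(np.array(e[:2])-O)@px*1000,e[2])
```

```text
[-3.89  0.23 -0.98]
plat z 0 
handle [-147.11507826 -105.51097914] [-11.35840784  11.56915707] 0.09362593619675245
plat scene [0.07836209 0.08919242 0.09364002]
35.0583 -124.92940148293371 0.058288167179738455
```

View pics/s6.png

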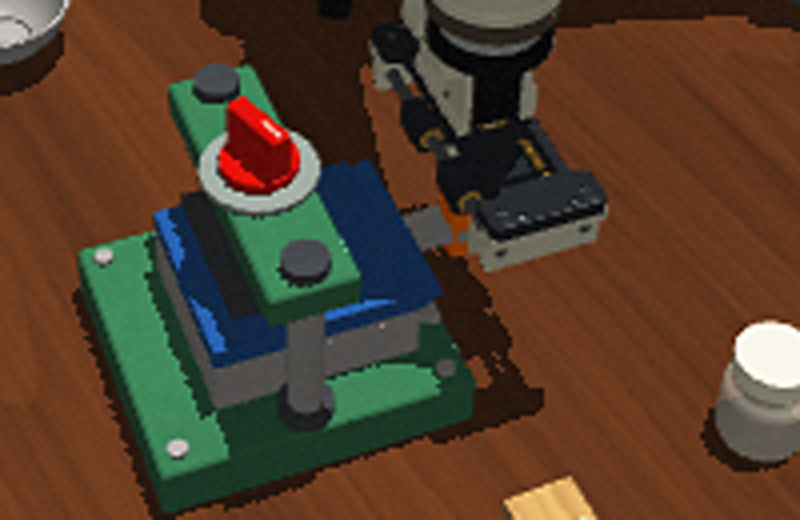

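View pics/w6.png

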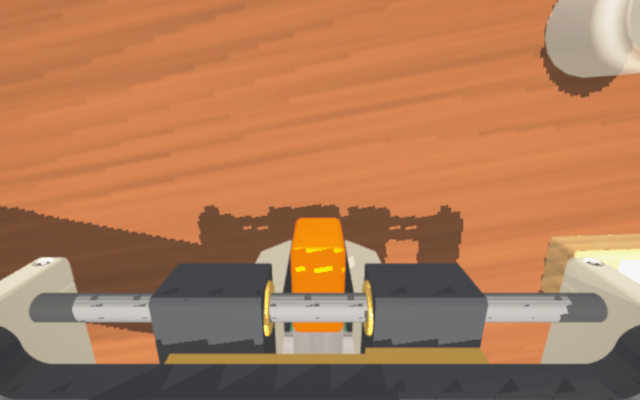

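The scene crop shows the blade level in the mouth at about (435,228), the handle gripped, and the plate sitting flat. I'll ease the push slightly so it is snug without wedging, then check that it holds.

Run:
```python
from h import *
R=Rt(YAW)
def st(): e=np.array(read_eef_pos());return np.round([read_t(),(e[:2]-O)@px*1000,e[2]*1000],2)
env.move_l(P(-125.0,0,.0584),R,v=.02)
for i in range(4):
    print(st(),np.round(F(12),2)); env.pause(.1)
```

```text
[  35.31 -124.93   58.42] [-3.55  0.33 -1.75]
[  35.61 -124.93   58.42] [-3.18  0.11 -1.7 ]
[  35.91 -124.93   58.42] [-3.4   0.05 -1.47]
[  36.21 -124.93   58.41] [-2.95  0.1  -1.54]
```

Run:
```python
from h import *
R=Rt(YAW)
def st(): e=np.array(read_eef_pos());return np.round([read_t(),(e[:2]-O)@px*1000,e[2]*1000],2)
env.move_l(P(-125.35,0,.0584),R,v=.02)
for i in range(4):
    print(st(),np.round(F(12),2)); env.pause(.1)
print(read_grip_width(),np.round(read_ft_torque(),2))
c=snap('top','t7.png')
print(np.round(np.array(read_orientation()),3).tolist())
```

```text
[  36.76 -124.96   58.49] [-1.51 -0.14 -1.46]
[  37.06 -124.98   58.5 ] [-0.67 -0.14 -1.57]
[  37.36 -124.98   58.5 ] [ 0.19 -0.2  -1.84]
[  37.66 -125.03   58.49] [ 0.85  0.13 -1.38]
0.023882153026550904 [ 0.03 -0.45  0.04]
[[0.174, 0.985, 0.0], [0.985, -0.174, 0.0], [0.0, 0.0, -1.0]]
```

View pics/t7.png

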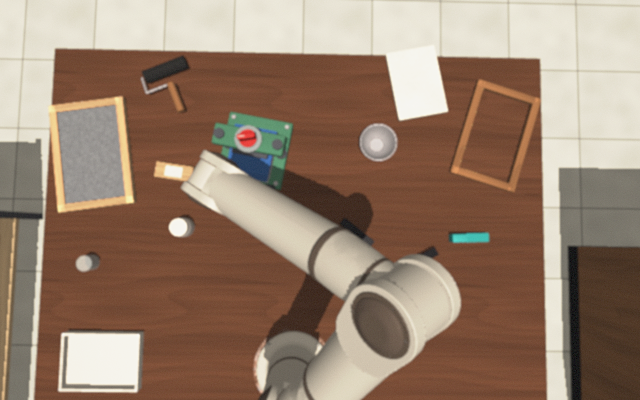

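Run:
```python
from h import *
R=Rt(YAW)
def st(): e=np.array(read_eef_pos());return np.round([read_t(),(e[:2]-O)@px*1000,e[2]*1000],2)
env.move_l(P(-124.95,0,.0584),R,v=.02)
for i in range(6):
    print(st(),np.round(F(12),2)); env.pause(.15)
```

```text
[  38.26 -125.04   58.37] [ 0.61 -0.14 -0.99]
[  38.61 -125.04   58.38] [ 0.3   0.12 -1.14]
[  38.96 -125.01   58.38] [ 0.25  0.24 -1.26]
[  39.31 -125.05   58.37] [-0.17 -0.05 -1.43]
[  39.66 -125.02   58.39] [-0.7   0.12 -1.38]
[  40.01 -125.02   58.4 ] [-0.62  0.12 -0.86]
```

Run:
```python
from h import *
R=Rt(YAW)
def st(): e=np.array(read_eef_pos());return np.round([read_t(),(e[:2]-O)@px*1000,e[2]*1000],2)
env.move_l(P(-124.9,0,.0584),R,v=.02)
for i in range(4):
    print(st(),np.round(F(12),2)); env.pause(.15)
s=snap('scene','s8.png');W=cloud(s);Q=W[msk(s,'blue')];Q=Q[(Q[:,2]>.07)&(Q[:,2]<.12)&(abs(Q[:,0]-.62)<.1)];print('plat scene',np.percentile(Q[:,2],[2,50,98]),read_grip_width())
order.job_done();print(read_t())
```

```text
[  40.61 -125.01   58.37] [-0.95  0.13 -1.18]
[  40.96 -124.99   58.37] [-1.15  0.03 -1.22]
[  41.31 -125.02   58.38] [-1.4  -0.03 -0.96]
[  41.66 -125.     58.37] [-1.74  0.03 -1.33]
plat scene [0.07854629 0.0891188  0.09314976] 0.02349326865080468
the job is handed in; nothing more can be done
the job is handed in; nothing more can be done
```

The knob is at its working click and the gauge blade is snug in the gap, still held there. I handed the job in at about 42 s; no verdict is reported.

- **Knob:** I turned it clockwise about 1.25 rad and let go. The torque changed sign past 0.6 rad. The wrist image then showed the bar turned about 70° and the upper plate 6 mm lower.
- **Gauge:** I gripped the orange-handled gauge across its handle at 30 N and touched it down on the bed, which put the bed's top at about 70.5 mm. I then slid the blade in level until the push resistance rose. The tip is about 27 mm past the mouth edge, where the blade is about 4.7 mm thick.
- **Push force:** During insertion it peaked at about 3.9 N, probably right where the plate starts to lift. I eased off, and for about a second the controller pulled back slightly (up to about 0.9 N). The hand moved back only about 0.1 mm, so friction was holding the blade in the gap. I then set a light inward push.
- **Last checks:** The hand was still within 0.03 mm, the push was about 1.7 N and slowly rising, and the grip width was unchanged at 23.5 mm. Camera depth showed no upper-plate lift beyond noise (median 89.1 mm, 89.2 mm just after insertion).
- **Less certain:** The height calibration is only good to about 0.5 mm. Blade level was checked by eye in the scene picture and by forces, not measured. The bowl, jar and slipcase looked undisturbed in the top view taken near the end.

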